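# Load a framed glass counting plate under the viewer's sprung clips

### The arm

A 7-joint arm with a two-finger parallel gripper is mounted at the origin on the work surface. World frame = base frame: x ahead of the robot, y to its left, z up, the work surface at z = 0. Lengths are in mm, angles in rad, forces in N, time in s.
With the tool pointing down it reaches from about 425 to 950 mm from the base axis. Payload 4.7 kg.
Tool frame: the origin (TCP) lies midway between the tips of the shut fingers; the grasp point (between the pads) lies 19 mm behind it (bot.pinch_z is the x of the grasp point in the tool frame, in mm); x points along the fingers, z is the direction in which the jaws open and shut, and the axes are right-handed (so a half turn about x gives the same grasp; the last joint's range is limited). The gripper opens to 85 mm and grips with 20 to 120 N. Pads are 22 mm wide; open, the fingers measure 114 mm over their backs; the gripper's body (76 mm by 85 mm) begins 54 mm behind the grasp point. The pads swing forward as they close: fully open they stand 13 mm farther back than shut.
Start: joints at [1.246, 0.469, -0.049, 1.532, 0.024, 1.141, -0.082], TCP at [196.814, -645.689, 209.635] pointing down, gripper open.
Joint ranges: [-2.59, 2.59], [-0.33, 1.99], [-1.39, 1.29], [0.1, 2.45], [-1.04, 4.18], [0.21, 1.99], [-2.66, 2.66]. Speed limits (rad/s): [2.57, 2.57, 3.14, 3.14, 3.14, 3.14, 3.14].

### API

Orientations are given as [roll, pitch, yaw] about the fixed x, y, z axes, in that order (R = Rz(yaw) Ry(pitch) Rx(roll)).
In Python, from bench import bot, get_obs, eyes, workorder gives the robot as it stands. The module is installed in compiled form; this text tells all that it offers. Calls block until the motion is done:
- bot.goto(position, orientation): joint-space move of the TCP to a pose.
- bot.move_straight(position, rot=None, feed=150): straight line of the TCP; rot=None keeps the orientation; feed is the mean speed in mm/s.
- bot.movej(angles): joint-space move.
- bot.move_gripper(opening, force=None): finger opening in mm; force is the grip in N (None keeps the last); returns when the fingers have stopped.
- bot.wait(seconds).
- bot.solve_ik(position, orientation): joint angles nearest the present ones, or None.
- get_obs(): the state.
- eyes.get_image(name): name is "side" or "top" or "wrist"; returns the picture (400x640x3 uint8, red, green, blue); there is no depth.
- eyes.get_calibration(name): a dict with "fov_y" (degrees; the focal length in pixels is half the picture's height over the tangent of half this angle, whatever the lens; pixels are square), "cx", "cy" (the principal point, pixels), "R" (3x3) and "t" (3): a world point X has camera coordinates R X + t. Camera axes: x right, y down, z forward; pixel columns grow to the right and rows downward; lengths in mm; the calibration is good to about 2 mm. A picture is of the moment at which its call begins: read the wrist's pose just before it. get_calibration takes no time and is no camera call; for the wrist camera it gives the pose at the moment of the call.
A pose or a line that the arm cannot do raises bot.IKError and nothing moves.
- workorder.job_done(): hands the job in, once; it reports no verdict.
The state is a dict: "time_s": time; "q": joint angles; "joint_vel": joint speeds; "joint_torque": joint torques, N m; "position": TCP position; "tcp_rot": TCP orientation; "wrist_force": force on the tool from outside, world axes, zero at the start; "torque": the same for the moment, N m; "grip_width": finger opening in mm.
Only numpy, scipy, OpenCV 4.12 (cv2) and the standard library are available. Lean on these libraries where they do the work, as an engineer would, in place of code of your own. Each camera call takes 0.05 s, during which the arm holds its last target.

### The job

Load the plate into the viewer: draw the carriage fully out by its red grip, then slide the blue-framed glass plate along the loading deck onto the carriage, keeping it flat (never lift or tip it), under the two sprung clips and right up to the end stop, so that both rollers ride over its front rim and snap down onto the glass. Then push the carriage fully back in under the lens with the plate still clipped home, let go of everything, and leave the dishes, jar and tube rack where they are.

Things in the scene. Friction and masses are not known exactly. Their poses are not given: they have to be found in the camera images.
- viewer: Plate viewer, fixed to the bench, at a new place and yaw each time. Origin: at bench height below where the plate's centre lies when it is clipped home with the carriage fully OUT. +x points away from the robot to the 22 mm lens column (at x = 185 mm); +y is the way the plate is slid in. The carriage's grey base fills y = -60 to 115 mm; the loading deck lies on the -y side.
- deck_mid (a point): Middle of the top of the viewer's white loading deck, 30 mm above the bench; viewer axes. Deck 140 mm wide in x and 212 mm long in y (viewer y = -275 to -62 mm), open at its -y end and sides: tools may pass beyond its edges.
- throat (a point): Middle of the narrow part of the deck, on its top, 74 mm in -y from the viewer's origin; viewer axes. Two grey rails 6 mm high leave 76 mm here, for 20 mm of length; on the deck side they flare out to a gap of about 115 mm at viewer y = -114 mm and guide the plate in.
- lens (a point): Centre of the underside of the round white lens head, 64 mm across, 200 mm above the bench, top at 288 mm; held by an arm from the column behind it. Fixed; an obstacle over the place where the plate ends up.
- carriage (a joint): Aluminium carriage, position in m: 0 = fully in under the lens, 0.080 = fully out (moved in viewer -x), in line with the deck; starts in between. Hard stop at each end; stays where left (2.5 N friction). Top 29.5 mm above the bench. Side rails 6 mm high leave a 73 mm wide channel, flared at the deck end.
- knob_grip (a point): Grip point of the carriage's upright red grip, a block 24 mm in viewer x, 14 mm thick in viewer y, its top 61 mm above the bench and its foot at 25 mm; the point is on its axis, 47 mm above the bench, 90 mm in viewer -x from plate_home. Moves with the carriage; viewer axes.
- plate_home (a point): Point on the carriage (moves with it, viewer axes) where plate_center lies once the plate touches the end stop: 37.5 mm above the bench.
- end_stop (a point): Middle of the face of the black end stop on the carriage, 55 mm in +y from plate_home, 26 mm wide, 12 mm high; the plate's front edge must come against it. Behind it, 90 mm from plate_home, is the clips' pivot.
- plate_center (a point): Centre of the loose plate: gridded glass in a blue plastic frame, 70 mm wide (own x), 110 mm long (own y), about 160 g; the point is 8 mm above its underside. Own +y is its front. Side bars 8 mm high, glass top 5 mm. It starts flat on the loading deck, front roughly towards the carriage, a little off-centre and turned.
- plate_front (a point): Middle of the plate's front edge, 55 mm in own +y from plate_center, 3 mm above the underside. From here a ramp rises at 45 degrees to the front rim, 10 mm high; 13 mm behind the edge the rim drops to the glass. Front corners chamfered. Plate axes.
- push_bar (a point): Middle of the plate's upright back face, 55 mm in own -y from plate_center, 12 mm above the underside (a blue bar 16 mm high, 8 mm thick, across the full 70 mm width). Good place to push; it stands 10 mm above the rails. Plate axes.
- clip_near (a joint): Angle (rad) of the sprung clip nearer the robot, 22 mm to the -x side of the channel's middle. Its orange roller (12 mm across, 14 mm long) is 35 mm in +y from plate_home. 0 = no plate (roller 4 mm above the carriage), 0.11 = riding on the plate's rim, 0.02 = snapped down on the glass. Roller force 2 to 3 N; pushing the plate past both takes 5 to 12 N. Clip tops are 60 mm above the bench.
- clip_far (a joint): The same for the other clip, 22 mm to the +x side of the channel's middle.
- dishes_mid (a point): Bystander: stack of five pinkish-red culture dishes, 90 mm across, 75 mm high; point at its centre, half-way up.
- jar_mid (a point): Bystander: amber glass jar with black cap, 70 mm across, 120 mm high; point at its centre, half-way up.
- rack_mid (a point): Bystander: wire rack of capped culture tubes, 72 mm by 120 mm, 138 mm high; point at its centre, 70 mm up.
There are look-alikes about, which are no part of the job. Of the things like the part that bears plate_center, leave any that is black or green; of the rest the smaller one is meant.

How it is judged (in metres and radians):
On the way, in this order (a step that is already met when the one before it is completed fails the run):
1. the carriage is drawn fully out (to within 4 mm of its outer stop) (value of joint carriage above 0.076 m), for 0.1 s.
2. the plate is home on the carriage with both clips snapped down on the glass (y of plate_center in the frame of plate_home between -0.003 and 0.003 m and x of plate_center in the frame of plate_home between -0.004 and 0.004 m and z of plate_center in the frame of plate_home between -0.002 and 0.002 m and angle between the y axis of plate_center and the y axis of plate_home, either way round below 0.06 rad and value of joint clip_near between 0.006 and 0.04 rad and value of joint clip_far between 0.006 and 0.04 rad), for 0.2 s.
3. the carriage is pushed fully in with the plate still home (all of step 2 and value of joint carriage below 0.004 m), for 0.2 s.
At the end, for the whole second after the job is handed in: The carriage is fully in (within 4 mm of its inner stop) and the plate lies flat and at rest on it, within 3 mm of its home place along the channel, 4 mm across and 2 mm in height, turned by less than 0.06 rad, with both clip rollers down on the glass (clip angles between 0.006 and 0.04 rad) (all of step 3 and linear speed of plate below 0.01 m/s); the robot touches nothing.
It fails at once if the plate is lifted more than 15 mm or tipped by more than 0.2 rad (z of plate_center in the frame of viewer above 0.053 m or angle between plate_center's own z axis and vertical above 0.2 rad).
It fails at once if the plate is pushed off the deck (z of plate_center in the frame of viewer below 0.027 m).
It fails at once if the dish stack is moved more than 30 mm or tipped (distance of dishes_mid from where it was at the start of the episode above 0.03 m or angle between dishes_mid's own z axis and vertical above 0.3 rad).
It fails at once if the jar is moved more than 30 mm or tipped (distance of jar_mid from where it was at the start of the episode above 0.03 m or angle between jar_mid's own z axis and vertical above 0.3 rad).
It fails at once if the tube rack is moved more than 30 mm or tipped (distance of rack_mid from where it was at the start of the episode above 0.03 m or angle between rack_mid's own z axis and vertical above 0.3 rad).
It also fails if it takes over 64 s, if anything falls off the work surface, if the arm or the gripper's body presses on something with over 40 N, if the wrist force passes 120 N, or if a joint passes its speed limit or range.

## Working session

There is one attempt and no reset: what is moved stays moved. The work goes in short steps, each a Python script; the robot and the scene stay as the last script left them, time stands still between calls to the robot, and variables do not carry over. Pictures are saved under pics/ and viewed, and the job is handed in when it is done.

```bash
mkdir -p pics; python3 - <<'E'
from bench import bot,get_obs,eyes
import cv2
for n in ["top","side","wrist"]:
    c=eyes.get_calibration(n); im=eyes.get_image(n)
    cv2.imwrite(f"pics/{n}0.png",im[:,:,::-1]); print(n,c)
o=get_obs();print(o)
E
```

```text
top {'fov_y': 49.66530208679497, 'cx': 315.36619132786205, 'cy': 199.5925279441836, 'R': array([[ 0.00747968, -0.9996793 ,  0.02419397],
       [-0.99262567, -0.01034993, -0.12077729],
       [ 0.12098897, -0.02311218, -0.99238475]]), 't': array([  36.99262817,  596.94422305, 1458.43090074])}
side {'fov_y': 44.402543186521, 'cx': 313.60538821788833, 'cy': 203.79248982190637, 'R': array([[-0.87336732, -0.48703632,  0.00501536],
       [-0.34111977,  0.60429079, -0.72004857],
       [ 0.34765907, -0.63057773, -0.69390554]]), 't': array([ 547.13621172,  267.62500964, 1269.25193628])}
wrist {'fov_y': 62.987858611249536, 'cx': 319.90198059560356, 'cy': 198.07652116026566, 'R': array([[ 0.29209325, -0.95638643, -0.00255637],
       [-0.92384696, -0.28284458,  0.25788705],
       [-0.24736273, -0.07296538, -0.96617169]]), 't': array([-674.35665114,  -35.37827699,  379.21446892])}
{'time_s': 0.15, 'q': array([ 1.24611536,  0.46926332, -0.04859951,  1.53340928,  0.02410591,
        1.14099357, -0.08230062]), 'joint_vel': array([ 1.71643934e-03, -1.91747064e-03, -1.48151902e-03, -2.18201128e-03,
        9.15544511e-04, -8.29190350e-05, -1.40318379e-03]), 'joint_torque': array([ 1.34691247e-03, -5.10765338e+01, -4.65445372e-02, -2.37980247e+01,
        1.06586341e-02,  5.41845555e-03,  4.03855825e-05]), 'position': array([ 196.63378065, -645.23101055,  208.80205433]), 'tcp_rot': array([-3.10847113,  1.56930846,  1.89973013]), 'wrist_force': array([-0.06042262, -0.77061589,  0.0332737 ]), 'torque': array([0.0339052 , 0.03551978, 0.00888248]), 'grip_width': 85.4846711609531}
```

View pics/top0.png

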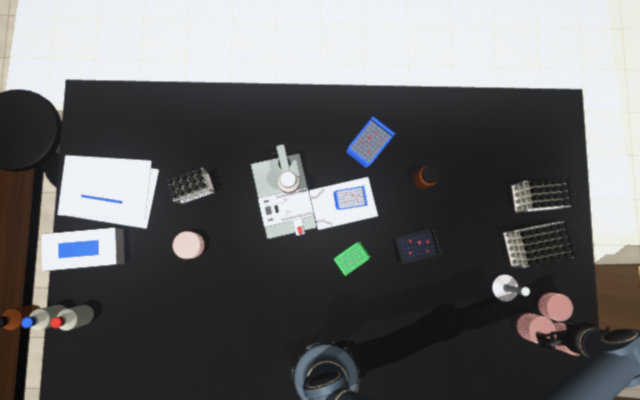

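View pics/side0.png

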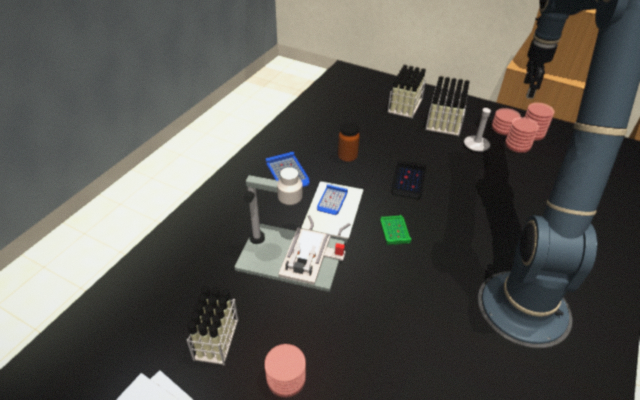

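View pics/wrist0.png

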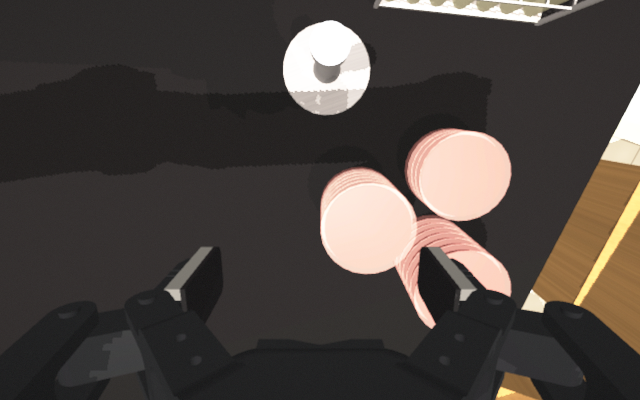

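The top view shows the viewer with its lens head at about (288,180), the white deck running right from about (312,205) and the red grip at about (299,229). The smaller blue plate is on the deck at (351,197), and the bigger blue look-alike lies at (371,142). I'll get a coarse pose, then move the wrist camera over it.

```bash
cat > h.py <<'E'
import numpy as np,cv2
from bench import bot,get_obs,eyes,workorder
def foc(c): return 200/np.tan(np.radians(c['fov_y'])/2)
def cast(c,px,z):
    px=np.atleast_2d(np.asarray(px,float)); f=foc(c)
    d=np.c_[(px[:,0]-c['cx'])/f,(px[:,1]-c['cy'])/f,np.ones(len(px))]@c['R']
    C=-c['R'].T@c['t']; return C+d*((z-C[2])/d[:,2])[:,None]
def proj(c,X):
    X=np.atleast_2d(X)@c['R'].T+c['t']; f=foc(c)
    return np.c_[X[:,0]/X[:,2]*f+c['cx'],X[:,1]/X[:,2]*f+c['cy']]
def grab(n,name=None):
    c=eyes.get_calibration(n); im=eyes.get_image(n)
    if name: cv2.imwrite(f'pics/{name}.png',im[:,:,::-1])
    return c,im
def blobs(m,amin=20):
    n,l,s,ce=cv2.connectedComponentsWithStats(m.astype(np.uint8))
    return [(s[i,4],ce[i].round(1),s[i,:4],l==i) for i in range(1,n) if s[i,4]>=amin]
def hsv(im): return cv2.cvtColor(im,cv2.COLOR_RGB2HSV)
E
python3 - <<'E'
from h import *
c,im=grab('top')
H=hsv(im)
red=((H[...,0]<8)|(H[...,0]>172))&(H[...,1]>170)&(H[...,2]>90)
for b in blobs(red,8): print('red',b[:3],cast(c,b[1],55).round())
blue=(abs(H[...,0].astype(int)-112)<12)&(H[...,1]>120)&(H[...,2]>90)
for b in blobs(blue,30): print('blue',b[:3],cast(c,b[1],38).round())
for p,z in [((310,190),30),((317,229),30),((379,215),30),((369,178),30),((288,180),288),((427,177),120),((188,245),75),((190,185),138)]: print(p,cast(c,p,z).round())
E
```

```text
red (np.int32(86), array([ 55.9, 322.3]), array([ 51, 318,  11,  10], dtype=int32)) [[183. 884.  55.]]
blue (np.int32(558), array([369. , 142.9]), array([346, 116,  50,  52], dtype=int32)) [[ 799. -145.   38.]]
blue (np.int32(32), array([364.2, 195.4]), array([362, 186,   5,  19], dtype=int32)) [[ 613. -127.   38.]]
blue (np.int32(49), array([336. , 199.5]), array([334, 191,   6,  18], dtype=int32)) [[597. -29.  38.]]
blue (np.int32(61), array([101.1, 198.6]), array([ 82, 195,  39,   8], dtype=int32)) [[592. 774.  38.]]
blue (np.int32(542), array([ 77.9, 248.7]), array([ 59, 241,  39,  17], dtype=int32)) [[422. 839.  38.]]
blue (np.int32(109), array([ 26.7, 322.2]), array([ 21, 317,  12,  12], dtype=int32)) [[181. 988.  38.]]
(310, 190) [[631.  61.  30.]]
(317, 229) [[495.  36.  30.]]
(379, 215) [[ 546. -179.   30.]]
(369, 178) [[ 675. -145.   30.]]
(288, 180) [[622. 127. 288.]]
(427, 177) [[ 665. -324.  120.]]
(188, 245) [[436. 462.  75.]]
(190, 185) [[627. 447. 138.]]
```

```bash
cat >> h.py <<'E'
from scipy.spatial.transform import Rotation as Ro
def rpy(M): return Ro.from_matrix(M).as_euler('xyz')
def tool(xdir,zdir):
    x=np.array(xdir,float);x/=np.linalg.norm(x);z=np.array(zdir,float);z-=x*(x@z);z/=np.linalg.norm(z)
    return np.c_[x,np.cross(z,x),z]
E
python3 - <<'E'
from h import *
o=get_obs();M=Ro.from_euler('xyz',o['tcp_rot']).as_matrix()
c=eyes.get_calibration('wrist');C=-c['R'].T@c['t']
print(M.round(2));print('cam in tool',(M.T@(C-o['position'])).round(1)); print('cam axes in tool',(M.T@c['R'].T).round(2))
th=0.22;ex=np.array([np.cos(th),np.sin(th),0]);ey=np.array([-ex[1],ex[0],0])
O=np.array([549,109,0])
for s in (1,-1):
  for tilt in (0,.3):
    for P in ([-90,0],[-10,0],[0,-190],[0,-60],[-60,-100]):
      p=O+ex*P[0]+ey*P[1]+[0,0,300 if P[0]==-60 else 40]
      q=bot.solve_ik(p,rpy(tool([ex[0]*tilt,ex[1]*tilt,-1],s*ey)))
      print(s,tilt,P,None if q is None else np.round(q,2))
for s in (1,-1):
    for P in ([0,-190],[0,-60]):
      p=O+ex*P[0]+ey*P[1]+[0,0,40]
      q=bot.solve_ik(p,rpy(tool([0,0,-1],s*ex)))
      print('jx',s,P,None if q is None else np.round(q,2))
E
```

```text
[[-0.    0.96  0.29]
 [ 0.    0.29 -0.96]
 [-1.    0.   -0.  ]]
cam in tool [-165.1   64.     0.5]
cam axes in tool [[ 0.   -0.26  0.97]
 [ 0.   -0.97 -0.26]
 [ 1.    0.   -0.  ]]
1 0 [-90, 0] [ 0.58  0.67 -1.13  2.12  0.81  0.88  0.75]
1 0 [-10, 0] [ 0.36  0.64 -0.85  1.95  0.64  0.85  0.95]
1 0 [0, -190] [ 0.59  0.66 -0.73  1.84  0.57  0.86  1.36]
1 0 [0, -60] [ 0.41  0.63 -0.78  1.92  0.59  0.84  1.11]
1 0 [-60, -100] [ 0.76  0.26 -1.    1.75  0.23  1.26  1.5 ]
1 0.3 [-90, 0] [ 0.46  0.43 -0.88  2.34  1.05  0.42  0.5 ]
1 0.3 [-10, 0] [ 0.18  0.45 -0.56  2.18  0.76  0.38  0.8 ]
1 0.3 [0, -190] [ 0.56  0.51 -0.57  2.06  0.49  0.39  1.45]
1 0.3 [0, -60] [ 0.37  0.49 -0.64  2.14  0.76  0.4   0.94]
1 0.3 [-60, -100] [ 0.74  0.02 -0.77  1.95 -0.05  0.89  1.78]
-1 0 [-90, 0] [ 0.22  0.45 -0.61  2.14  0.41  0.67 -2.03]
-1 0 [-10, 0] [ 0.17  0.55 -0.57  1.96  0.42  0.76 -2.  ]
-1 0 [0, -190] [ 0.29  0.56 -0.32  1.86  0.24  0.76 -1.51]
-1 0 [0, -60] [ 0.24  0.55 -0.53  1.93  0.39  0.76 -1.87]
-1 0 [-60, -100] [ 0.53  0.19 -0.7   1.76  0.13  1.24 -1.55]
-1 0.3 [-90, 0] [-0.07  0.3  -0.27  2.36  0.49  0.22 -2.13]
-1 0.3 [-10, 0] [-0.04  0.4  -0.3   2.19  0.47  0.3  -2.08]
-1 0.3 [0, -190] [ 0.3   0.46 -0.24  2.08  0.05  0.34 -1.29]
-1 0.3 [0, -60] [ 0.2   0.44 -0.43  2.15  0.52  0.33 -1.99]
-1 0.3 [-60, -100] [ 0.74  0.02 -0.78  1.95 -0.05  0.89 -1.36]
jx 1 [0, -190] [ 0.52  0.62 -0.63  1.85  0.48  0.83 -0.14]
jx 1 [0, -60] [ 0.33  0.59 -0.66  1.92  0.49  0.8  -0.38]
jx -1 [0, -190] [-0.67  0.83  1.11  1.92 -0.91  1.   -2.06]
jx -1 [0, -60] [-0.91  0.79  1.11  1.99 -0.89  0.96 -2.26]<sys>:0: UserWarning: Gimbal lock detected. Setting third angle to zero since it is not possible to uniquely determine all angles.
```

```bash
python3 - <<'E' 2>/dev/null
from h import *
th=0.22;ex=np.array([np.cos(th),np.sin(th),0]);ey=np.array([-ex[1],ex[0],0]);O=np.array([549,109,0])
p=O-80*ex-95*ey+[0,0,250]
R=rpy(tool([0,0,-1],-ey)); print(bot.solve_ik(p,R))
bot.goto(p,R)
c,im=grab('wrist','w1'); o=get_obs(); print(o['time_s'],o['position']); 
import pickle; pickle.dump((c,im),open('w1.pkl','wb'))
E
```

```text
[ 0.51929748  0.19077784 -0.68418431  1.87393782  0.13337986  1.1225909
 -1.56481211]
2.7667 [491.8446693   -2.08074373 249.89477914]
```

View pics/w1.png

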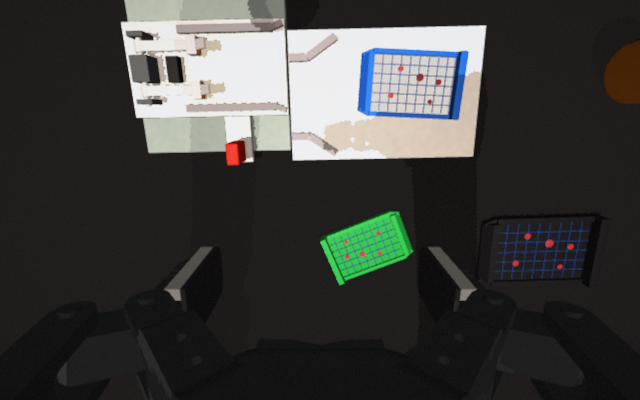

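The wrist view shows the carriage with its clips at upper left and the red grip at (234,155). The white deck has corners near (288,30), (485,26), (474,157) and (291,160), and the blue plate is at about (413,84) with its upright bar on the right. Next I'll measure these.

```bash
python3 - <<'E' 2>/dev/null
from h import *
import pickle
c,im=pickle.load(open('w1.pkl','rb'));H=hsv(im)
def line(pts):
    vx,vy,x,y=cv2.fitLine(np.float32(pts),cv2.DIST_HUBER,0,.01,.01).ravel();return np.array([x,y]),np.array([vx,vy])
def inter(a,b):
    s=np.linalg.solve(np.c_[a[1],-b[1]],b[0]-a[0]);return a[0]+s[0]*a[1]
V=H[...,2].astype(int);G=im[...,1].astype(int)
# brightness edge scans (background is ~dark)
def last(cols=None,rows=None,rng=None,rev=False):
    out=[]
    for k in (cols if cols is not None else rows):
        seg=(V[rng[0]:rng[1],k] if cols is not None else V[k,rng[0]:rng[1]])
        d=np.diff(seg); i=np.argmin(d) if not rev else np.argmax(d)
        v=rng[0]+i+.5
        out.append((k,v) if cols is not None else (v,k))
    return np.array(out)
near=line(last(cols=range(300,465,3),rng=(145,175)))
far=line(last(cols=range(345,475,3),rng=(15,42),rev=True))
right=line(last(rows=range(40,150,3),rng=(465,500)))
a,b=inter(near,right),inter(far,right)
W=lambda l,z:cast(c,[l[0]-80*l[1],l[0]+80*l[1]],z)
A,B=cast(c,a,30)[0],cast(c,b,30)[0]
print('corners',a,b,A,B,'width',np.linalg.norm(A-B))
for n,l in (('near',near),('far',far),('right',right)):
    w=W(l,30);d=w[1]-w[0];print(n,'yaw',np.degrees(np.arctan2(d[1],d[0])))
w=W(near,30);d=w[1]-w[0];w2=W(far,30);d2=w2[1]-w2[0]
d/=np.linalg.norm(d);d2/=np.linalg.norm(d2);d2*=np.sign(d@d2);ey=d+d2;ey/=np.linalg.norm(ey);ey*=np.sign(ey[1])
ex=np.array([ey[1],-ey[0],0]);th=np.arctan2(ex[1],ex[0])
O=(A+B)/2+275*ey;O[2]=0
print('th',th,'O',O)
L=cast(c,[[289,60],[290,120]],30);print('deck end y',(L-O)@ey,'lens etc')
red=((H[...,0]<6)|(H[...,0]>174))&(H[...,1]>180)&(V>90)
for r in blobs(red,60):print('red',r[:3])
redtop=((H[...,0]<6)|(H[...,0]>174))&(H[...,1]>180)&(V>200)
for r in blobs(redtop,20):
    if r[2][0]<300:
        p=cast(c,r[1],61)[0];print('redtop',r[:3],p,'viewer',(p-O)@ex,(p-O)@ey)
blue=(abs(H[...,0].astype(int)-112)<14)&(H[...,1]>150)&(V>60)
m=blue.copy();m[130:]=0;m[:,:340]=0
ct=np.argwhere(m)[:,::-1];hull=cv2.convexHull(ct.astype(np.int32));ap=cv2.approxPolyDP(hull,4,True)[:,0]
print('blue hull',ap.tolist())
for p in ap:
    for z in (38,46):
        X=cast(c,p,z)[0];print(p,z,X.round(1),'v',round((X-O)@ex,1),round((X-O)@ey,1))
np.savez('v.npz',O=O,ex=ex,ey=ey)
vis=cv2.resize(im[10:175,110:500],None,fx=2,fy=2,interpolation=cv2.INTER_CUBIC);cv2.imwrite('pics/w1z.png',vis[:,:,::-1])
E
```

```text
corners [473.01022 156.31201] [486.24927   24.685059] [ 543.1200087  -176.22697405   30.        ] [ 679.9210653  -142.84205622   30.        ] width 140.81577265116687
near yaw -76.2184132789465
far yaw -76.31693811630056
right yaw 13.714393349993825
th 0.23967427302810285 O [546.23932572 107.60470597   0.        ]
deck end y [-62.6719007  -60.92027001] lens etc
red (np.int32(321), array([232.7, 153.5]), array([226, 141,  18,  25], dtype=int32))
redtop (np.int32(244), array([231.7, 154. ]), array([226, 144,  13,  21], dtype=int32)) [489.65436595  94.84112907  61.        ] viewer -57.99739577888911 1.0337553569496805
blue hull [[467, 52], [457, 118], [378, 115], [358, 109], [364, 52]]
[467  52] 38 [ 647.8 -128.7   38. ] v 42.6 -253.7
[467  52] 46 [ 645.8 -125.8   46. ] v 41.4 -250.3
[457 118] 38 [ 580.3 -140.4   38. ] v -25.8 -249.0
[457 118] 46 [ 579.8 -137.2   46. ] v -25.5 -245.7
[378 115] 38 [564.2 -53.1  38. ] v -20.7 -160.4
[378 115] 46 [564.  -51.7  46. ] v -20.5 -159.0
[358 109] 38 [565.6 -29.6  38. ] v -13.7 -137.9
[358 109] 46 [565.4 -28.8  46. ] v -13.7 -137.0
[364  52] 38 [624.  -21.4  38. ] v 44.9 -143.8
[364  52] 46 [622.5 -20.7  46. ] v 43.6 -142.8
```

View pics/w1z.png

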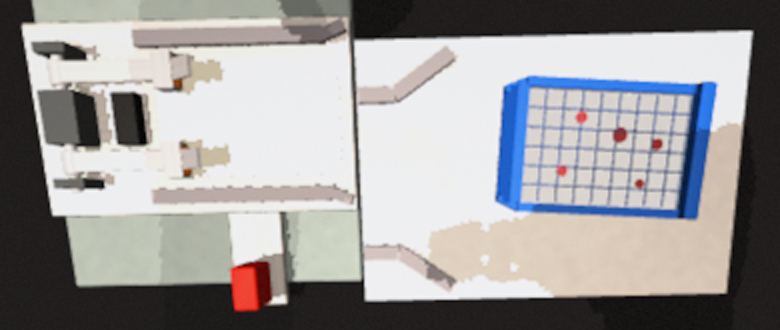

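Everything agrees with the stated sizes: the deck measures 140.8 mm wide and its end is at y≈-62. The grip is at viewer (-58, 1), so the carriage sits at about 48 mm. The plate centre is at about (11, -193), turned -0.06 rad. Now I'll draw the carriage out.

```bash
cat >> h.py <<'E'
import os
if os.path.exists('v.npz'):
    _v=np.load('v.npz');O,ex,ey=_v['O'],_v['ex'],_v['ey']
def gv(x,y,z): return O+ex*x+ey*y+np.array([0,0,z])
def tl(tilt,a=0,s=1):   # jaws along viewer y turned by a; tilt leans gripper towards robot
    e1=np.cos(a)*ex+np.sin(a)*ey; e2=np.cos(a)*ey-np.sin(a)*ex
    return tool(e1*np.sin(tilt)-np.array([0,0,np.cos(tilt)]),s*e2)
def tcp(x,y,z,M): return gv(x,y,z)+19*M[:,0]   # grasp point -> TCP
def st(tag=''):
    o=get_obs();p=o['position']-O;M=Ro.from_euler('xyz',o['tcp_rot']).as_matrix();g=p-19*M[:,0];f=o['wrist_force']
    print(tag,'t%.2f'%o['time_s'],'grasp v',np.round([g@ex,g@ey,g[2]],1),'F v',np.round([f@ex,f@ey,f[2]],1),'w%.1f'%o['grip_width']);return o
E
python3 - <<'E' 2>/dev/null
from h import *
M=tl(.2);R=rpy(M)
bot.goto(tcp(-62,1,150,M),R);st('above')
bot.move_gripper(45)
bot.move_straight(tcp(-58,1,50,M),R,feed=120);st('down')
grab('wrist','w2');grab('side','s2')
bot.move_gripper(5,force=50);st('grip')
E
```

```text
above t4.92 grasp v [-61.9   0.8 150.1] F v [-0.3 -0.6 -0.5] w85.2
down t6.38 grasp v [-57.6   1.2  50.4] F v [ 0.8 -0.   0.4] w44.6
grip t6.87 grasp v [-57.6   1.2  50.6] F v [-2.   0.6  6. ] w12.1
```

View pics/w2.png

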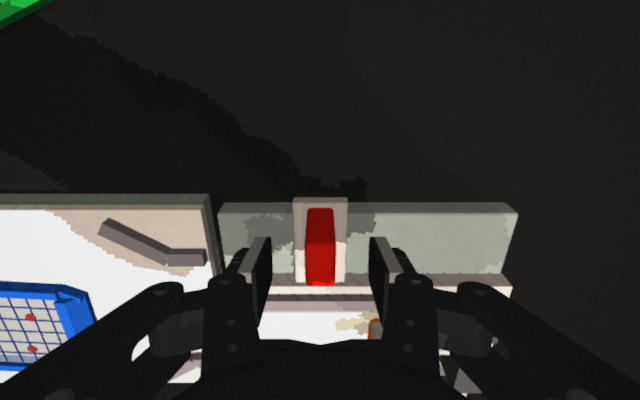

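The red grip at (320,245) was centred between the pads, and it is now gripped at a width of 12–14 mm. Next I'll pull it out.

```bash
python3 - <<'E' 2>/dev/null
from h import *
M=tl(.2);R=rpy(M)
bot.move_straight(tcp(-86,1.2,50.5,M),R,feed=80);st()
for x in (-88,-90,-92,-93.5,-95):
    bot.move_straight(tcp(x,1.2,50.5,M),R,feed=40);o=st(x)
    if abs(o['wrist_force']@ex)>14: break
bot.wait(.2);st()
grab('side','s3');grab('top','t3')
E
```

```text
t7.37 grasp v [-86.7   1.2  50.6] F v [-3.3  0.6  5.6] w12.1
-88 t7.62 grasp v [-87.8   1.2  50.5] F v [ 0.3 -0.5  3.2] w12.6
-90 t7.87 grasp v [-89.7   1.2  50.6] F v [ 1.9 -1.6  0.6] w12.2
-92 t8.12 grasp v [-90.    1.2  50.7] F v [  9.3   1.1 -10.9] w11.8
-93.5 t8.37 grasp v [-90.    1.2  50.7] F v [ 15.3  -0.2 -19.7] w12.5
 t8.57 grasp v [-90.    1.2  50.7] F v [ 15.8   0.4 -19.6] w11.9
```

View pics/s3.png

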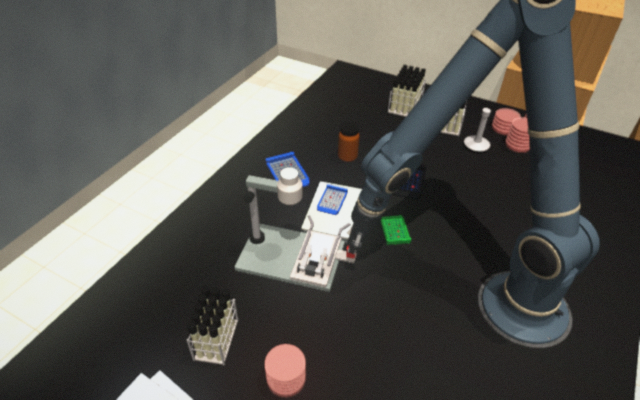

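The outer stop is felt at x=-90, exactly where it should be. I'll release and go to the plate's push bar, then grip it lightly without lifting to straighten the plate.

```bash
python3 - <<'E' 2>/dev/null
from h import *
M=tl(.2);R=rpy(M)
bot.move_straight(tcp(-90.3,1.2,50.5,M),R,feed=40);st('relax')
bot.move_gripper(45);st('open')
bot.move_straight(tcp(-94,1.2,110,M),R,feed=150)
a=-.06;M=tl(.08,a);R=rpy(M)
bot.goto(tcp(8.2,-244,120,M),R);bot.move_gripper(50)
bot.move_straight(tcp(8.2,-244,70,M),R,feed=120);st('over')
grab('wrist','w4');grab('side','s4')
E
```

```text
relax t8.92 grasp v [-90.    1.2  50.6] F v [ 4.3 -0.3 -1.1] w12.2
open t9.33 grasp v [-90.8   1.2  50.4] F v [ 0.3  0.5 -0.6] w45.2
over t11.72 grasp v [   8.5 -243.7   70. ] F v [ 0.4 -0.4  1. ] w50.1
```

View pics/w4.png

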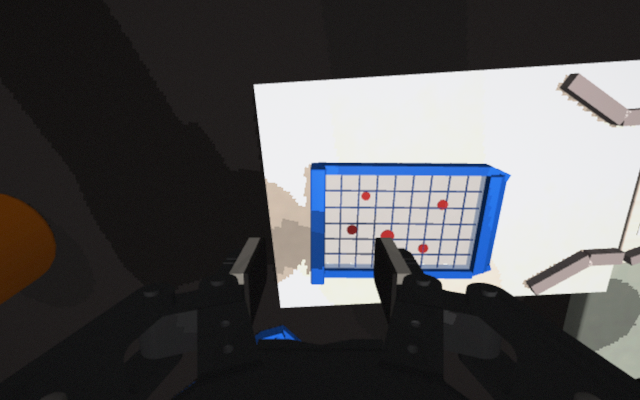

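View pics/s4.png

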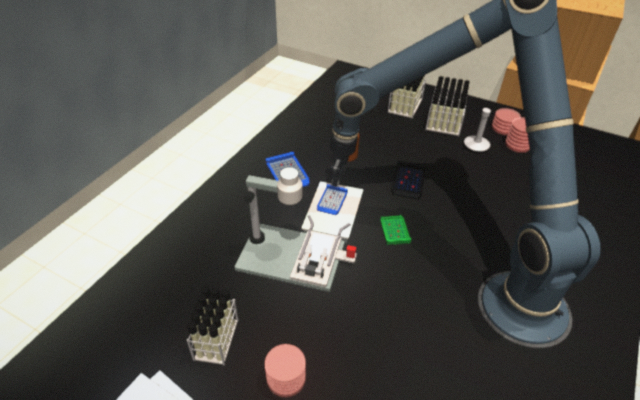

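The bar (column ~318) is centred between the pads and parallel to them, and the jar at far left is clear. I'll go down and grip, then straighten the plate and slide it towards the flare.

```bash
python3 - <<'E' 2>/dev/null
from h import *
a=-.06;M=tl(.08,a);R=rpy(M)
bot.move_straight(tcp(8.2,-244,57,M),R,feed=80);st('down')
bot.move_gripper(4,force=20);o=st('grip')
M=tl(.08,0);R=rpy(M)
bot.move_straight(tcp(0,-226,57,M),R,feed=50);st('aligned')
c,im=grab('wrist','w5')
import pickle;pickle.dump((c,im),open('w5.pkl','wb'))
E
```

```text
down t12.12 grasp v [   7.7 -244.    56.3] F v [-0.2  0.3  0.8] w49.8
grip t12.62 grasp v [   8.2 -244.    57.1] F v [ 0.9  0.4 -0.6] w4.2
aligned t13.18 grasp v [  -0.  -225.9   57.1] F v [-0.9 -0.2  0.6] w4.1
```

View pics/w5.png

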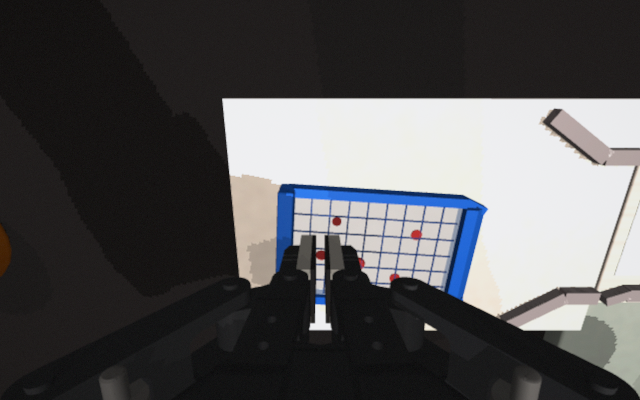

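The fingers (columns 300–340) closed over the glass and the bar (columns 278–295) isn't between them, so that grip missed. I'll measure where the plate is now.

```bash
cat >> h.py <<'E'
def plate(c,im,box,z=46):
    H=hsv(im);m=(abs(H[...,0].astype(int)-112)<14)&(H[...,1]>150)&(H[...,2]>60)
    k=np.zeros_like(m);k[box[1]:box[3],box[0]:box[2]]=1;m&=k
    return m
def v(X): X=np.atleast_2d(X)-O; return np.c_[X@ex,X@ey,X[:,2]].round(1)
E
python3 - <<'E' 2>/dev/null
from h import *
import pickle
c,im=pickle.load(open('w5.pkl','rb'))
o=get_obs()
print('tcp px',proj(c,o['position']),'grasp px',proj(c,o['position']-19*tl(.08)[:,0]))
for n,p,z in [('bar back-near top',(278,185),46),('bar front near',(294,187),46),('bar back',(278,245),46),('front near rim',(464,196),40),('front edge pt',(486,209),33),('deck corner',(222,98),30)]:
    print(n,v(cast(c,p,z)))
E
python3 -c "
import cv2;i=cv2.imread('pics/w5.png')[170:340,210:510];cv2.imwrite('pics/w5z.png',cv2.resize(i,None,fx=2.6,fy=2.6,interpolation=2))"
```

```text
tcp px [[320.14104616 237.48768426]] grasp px [[320.19473531 252.16862311]]
bar back-near top [[ -30.6 -246.7   46. ]]
bar front near [[ -29.6 -239.    46. ]]
bar back [[   2.  -248.1   46. ]]
front near rim [[ -22.9 -152.7   40. ]]
front edge pt [[ -13.  -136.4   33. ]]
deck corner [[ -70.3 -274.5   30. ]]
```

View pics/w5z.png

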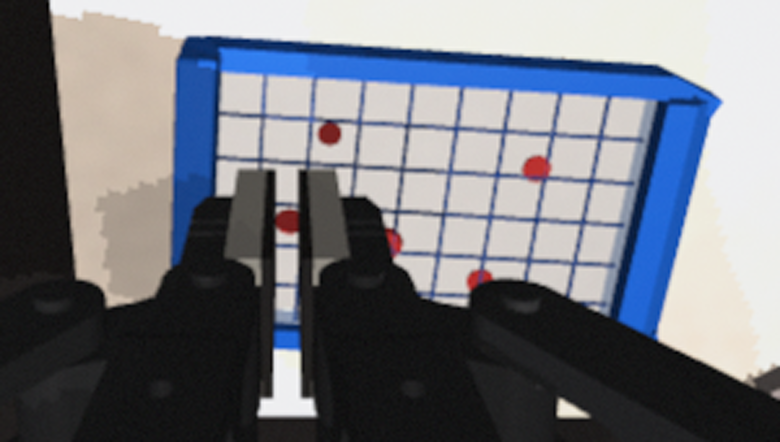

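```bash
python3 - <<'E' 2>/dev/null
from h import *
c,im=grab('side'); o=get_obs();st()
p=proj(c,o['position'])[0];print(p, 'bar top mid',proj(c,gv(5,-246,46)),'glass below',proj(c,gv(0,-226,35)))
x,y=p.astype(int)
z=cv2.resize(im[y-60:y+40,x-60:x+60],None,fx=6,fy=6,interpolation=cv2.INTER_CUBIC)
cv2.drawMarker(z,(int((p[0]-x+60)*6),int((p[1]-y+60)*6)),(255,0,255),0,20,1)
cv2.imwrite('pics/s5z.png',z[:,:,::-1])
E
```

```text
t13.28 grasp v [ 1.000e-01 -2.263e+02  5.700e+01] F v [-0.3 -0.8  0.4] w3.9
[338.20603655 193.30070711] bar top mid [[338.71301039 187.12833042]] glass below [[338.65464486 194.19403289]]
```

View pics/s5z.png

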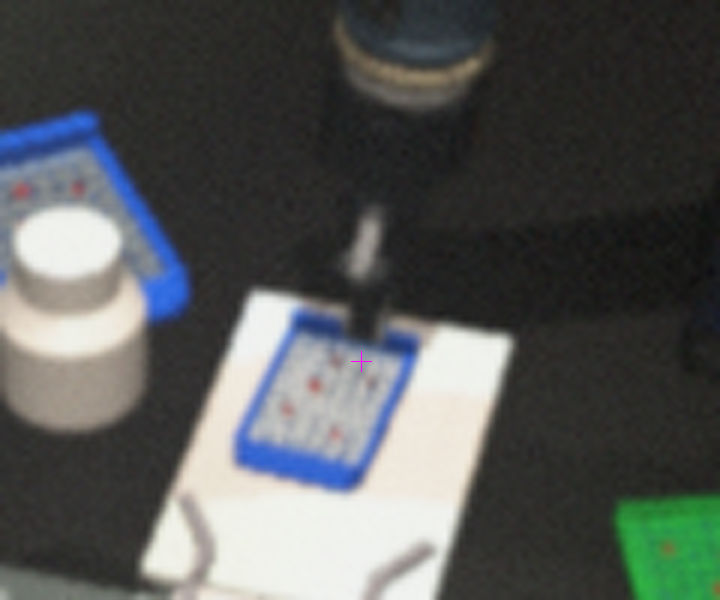

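In the side view the real fingertips end about 4–5 px above the computed TCP, so they sit higher than it. I'll calibrate this by lowering the shut fingers gently until they touch the glass, which is at z=35.

```bash
python3 - <<'E' 2>/dev/null
from h import *
M=tl(.08,0);R=rpy(M)
bot.move_gripper(0)
f0=get_obs()['wrist_force'][2]
for z in np.arange(56,40,-1.0):
    bot.move_straight(tcp(0,-226,z,M),R,feed=40)
    o=get_obs()
    if o['wrist_force'][2]-f0>3: break
st('stop %.1f'%z)
bot.move_straight(tcp(0,-226,z+3,M),R,feed=40);st()
grab('wrist','w6')
E
```

```text
stop 41.0 t17.49 grasp v [  -0.  -226.    40.9] F v [0.  0.5 0.2] w0.0
 t17.74 grasp v [   0.3 -226.    44.4] F v [-0.4  0.9  0.2] w0.2
```

View pics/w6.png

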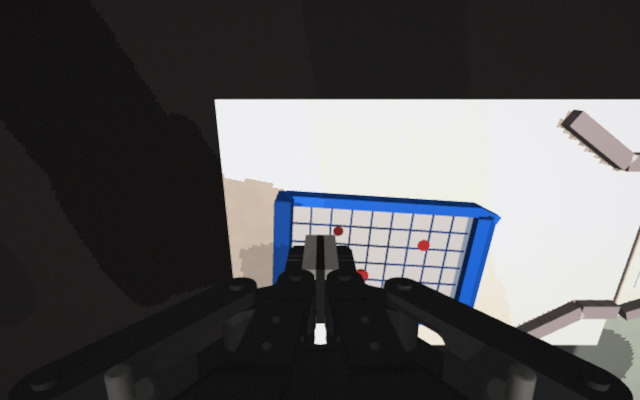

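```bash
python3 - <<'E' 2>/dev/null
from h import *
print(bot.pinch_z)
M=tl(.08,0);R=rpy(M)
f0=get_obs()['wrist_force'][2]
for z in np.arange(40,24,-1.0):
    bot.move_straight(tcp(0,-226,z,M),R,feed=60)
    o=get_obs()
    if o['wrist_force'][2]-f0>3: break
st('stop %.1f'%z)
bot.move_straight(tcp(0,-226,z+4,M),R,feed=60);st()
E
```

```text
-18.700000000000003
stop 32.0 t20.04 grasp v [ 2.00e-01 -2.26e+02  3.29e+01] F v [-2.3 -0.3  6.8] w0.3
 t20.29 grasp v [   0.  -226.1   36.1] F v [-0.2  0.3  0.7] w-0.4
```

Contact with the glass (z=35) came at a commanded grasp z of about 33. That puts the real fingertip only about 2 mm above my nominal grasp height, i.e. the reported TCP lies about 20 mm beyond the tip. I'll use this measured offset and redo the grip lower.

```bash
python3 - <<'E' 2>/dev/null
from h import *
a=-.06;M=tl(.08,a);R=rpy(M)
bot.move_straight(tcp(2,-230,60,M),R,feed=150)
bot.move_gripper(40)
bot.move_straight(tcp(8.2,-244,60,M),R,feed=150)
bot.move_straight(tcp(8.2,-244,36.5,M),R,feed=100);st('down')
bot.move_gripper(4,force=25);o=st('grip')
if o['grip_width']>4.8:
    M=tl(.08,0);R=rpy(M)
    bot.move_straight(tcp(0,-226,36.5,M),R,feed=50);st('aligned')
c,im=grab('wrist','w7')
import pickle;pickle.dump((c,im),open('w7.pkl','wb'))
E
```

```text
down t21.71 grasp v [   7.4 -243.4   35.3] F v [-0.4  0.1  1.3] w39.8
grip t22.09 grasp v [   8.6 -244.    37. ] F v [ 0.1 -0.   1.4] w7.0
aligned t22.64 grasp v [  -0.3 -224.7   36.9] F v [-2.3  1.2  5.9] w6.7
```

View pics/w7.png

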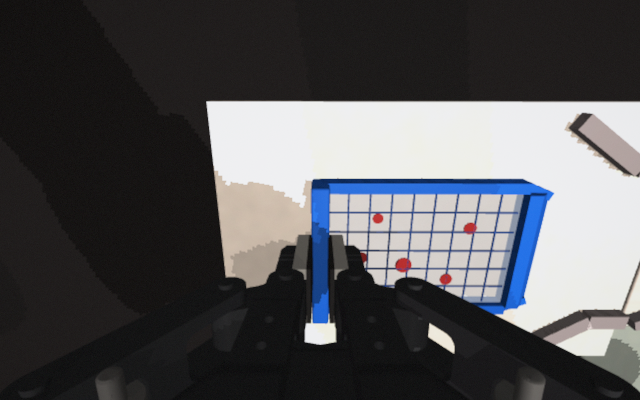

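The bar is now gripped (width 7) and the plate is square in the view, with its near edge at row ~182. Now I'll check the lateral position.

```bash
python3 - <<'E' 2>/dev/null
from h import *
import pickle
c,im=pickle.load(open('w7.pkl','rb'))
for n,p,z in [('bar near end top',(319,180),46),('bar far end',(320,321),46),('sidebar near top back',(335,182),38),('sidebar near top front',(520,182),38),('deck edge',(207,101),30),('deck edge',(560,101),30),('flare tip',(575,118),36),('front tip near',(551,193),33),('front tip far',(524,300),33)]:
    print(n,v(cast(c,p,z)))
E
python3 -c "
import cv2;i=cv2.imread('pics/w7.png')[90:340,290:640];cv2.imwrite('pics/w7z.png',cv2.resize(i,None,fx=2.2,fy=2.2,interpolation=2))"
```

```text
bar near end top [[ -39.3 -225.6   46. ]]
bar far end [[  33. -225.   46.]]
sidebar near top back [[ -36.  -218.5   38. ]]
sidebar near top front [[ -36.1 -136.    38. ]]
deck edge [[ -70.2 -274.1   30. ]]
deck edge [[ -70.4 -121.    30. ]]
flare tip [[ -63.8 -117.2   36. ]]
front tip near [[ -29.3 -117.1   33. ]]
front tip far [[  30.4 -117.2   33. ]]
```

View pics/w7z.png

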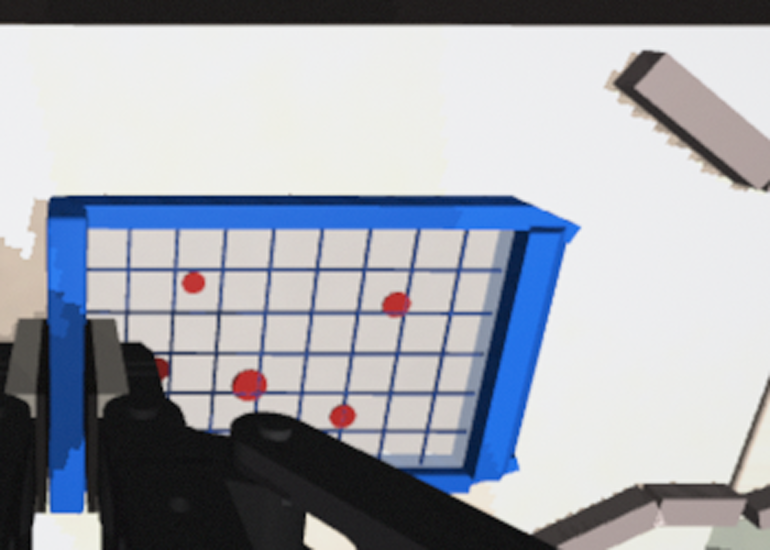

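The plate's near and far edges are symmetric to within about 1 mm and parallel to the deck. I'll slide it through the throat onto the carriage in stages, watching the forces.

```bash
python3 - <<'E' 2>/dev/null
from h import *
M=tl(.08,0);R=rpy(M)
for y in (-195,-170,-150,-135,-120,-105):
    bot.move_straight(tcp(0,y,37,M),R,feed=70);o=st(y);f=o['wrist_force']
    if abs(f@ex)>12 or abs(f@ey)>12 or abs(f[2])>15: print('STOP');break
c,im=grab('wrist','w8');grab('top','t8')
E
```

```text
-195 t23.28 grasp v [  -0.2 -192.8   36.9] F v [-0.   2.6  3.8] w7.4
-170 t23.79 grasp v [  -0.  -168.4   37. ] F v [0.  2.3 2. ] w6.9
-150 t24.23 grasp v [-1.000e-01 -1.487e+02  3.690e+01] F v [-0.1  2.5  2. ] w7.1
-135 t24.59 grasp v [-1.00e-01 -1.34e+02  3.70e+01] F v [0.1 2.3 1.3] w6.9
-120 t24.96 grasp v [-1.000e-01 -1.189e+02  3.690e+01] F v [-0.1  2.   1.4] w6.7
-105 t25.32 grasp v [-1.000e-01 -1.039e+02  3.700e+01] F v [-0.4  1.4  1.5] w7.1
```

View pics/w8.png

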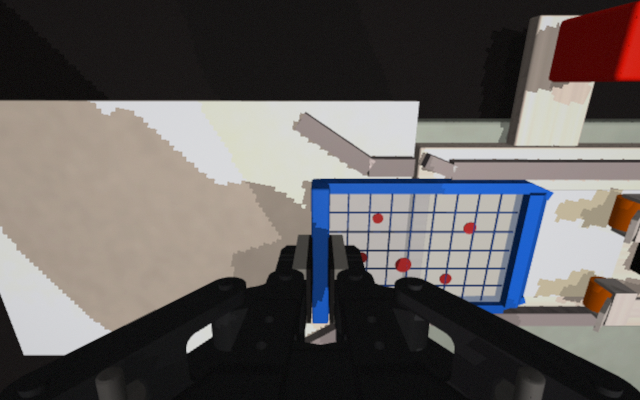

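The plate is inside the channel with almost no side force, and the rollers are ahead at (625,215) and (610,295). I'll push on under the clips to the stop.

```bash
python3 - <<'E' 2>/dev/null
from h import *
M=tl(.08,0);R=rpy(M)
for y in (-85,-75,-70,-66,-62,-58,-55,-53,-52,-51,-50,-49,-48):
    bot.move_straight(tcp(0,y,37,M),R,feed=50);o=st(y);f=o['wrist_force']
    if abs(f@ex)>15 or abs(f@ey)>18 or abs(f[2])>25: print('STOP');break
c,im=grab('wrist','w9');grab('top','t9');grab('side','s9')
E
```

```text
-85 t25.98 grasp v [ -0.1 -83.7  36.9] F v [-0.8  0.8  0.9] w6.7
-75 t26.32 grasp v [ -0.1 -74.   36.9] F v [0.4 1.  0. ] w6.9
-70 t26.57 grasp v [ -0.1 -71.8  37. ] F v [-0.1 -5.5  3.1] w6.6
-66 t26.82 grasp v [ -0.1 -69.6  36.9] F v [-0.2 -8.1  3.2] w6.8
-62 t27.07 grasp v [ -0.1 -67.1  36.9] F v [ -0.5 -10.5   3.9] w6.7
-58 t27.32 grasp v [ -0.1 -60.7  36.9] F v [ 0.1 -5.8  2.5] w6.5
-55 t27.57 grasp v [ -0.2 -55.8  36.7] F v [ 0.  -2.1 -0.9] w7.0
-53 t27.82 grasp v [ -0.1 -51.   37. ] F v [ 0.8  1.5 -1.3] w7.4
-52 t28.07 grasp v [ -0. -51.  37.] F v [ 0.4  1.3 -2.2] w6.8
-51 t28.32 grasp v [ -0.1 -51.   37. ] F v [ 0.5  0.4 -1.7] w7.2
-50 t28.57 grasp v [ -0.1 -50.9  36.9] F v [-0.4 -2.9 -1.7] w7.0
-49 t28.82 grasp v [ -0.1 -49.8  36.9] F v [-0.  -4.1 -2.3] w7.1
-48 t29.07 grasp v [ -0.1 -49.7  36.9] F v [ 0.1 -5.  -0.7] w7.3
```

View pics/w9.png

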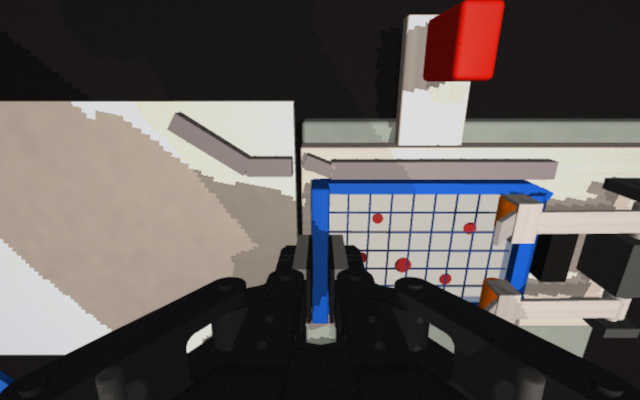

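The force peaked at 10.5 N, then dropped and jumped forward (the snap). Both rollers now look to be on the glass behind the rim. I'll press a bit more to confirm the stop.

```bash
python3 - <<'E' 2>/dev/null
from h import *
M=tl(.08,0);R=rpy(M)
for y in (-46.5,-45,-43.5,-42):
    bot.move_straight(tcp(0,y,37,M),R,feed=40);o=st(y);f=o['wrist_force']
    if abs(f@ey)>12: print('STOP');break
bot.move_straight(tcp(0,-49.7,37,M),R,feed=60);st('relax')
bot.move_gripper(20);st('open')
c,im=grab('wrist','w10')
z=cv2.resize(im[120:340,290:640],None,fx=2.2,fy=2.2,interpolation=cv2.INTER_CUBIC);cv2.imwrite('pics/w10z.png',z[:,:,::-1])
E
```

```text
-46.5 t29.48 grasp v [ -0.1 -49.7  36.8] F v [ 0.1 -7.7 -0.8] w6.7
-45 t29.73 grasp v [ -0.2 -49.6  36.7] F v [ -0.4 -10.8  -0.5] w7.2
-43.5 t29.98 grasp v [ -0.3 -49.7  36.6] F v [ -0.  -13.1   0.7] w7.1
STOP
relax t30.23 grasp v [ -0.1 -49.9  37. ] F v [ 0.6 -2.6 -2.7] w6.8
open t30.51 grasp v [  0.3 -48.1  37.3] F v [0.7 1.  0.3] w20.2
```

View pics/w10z.png

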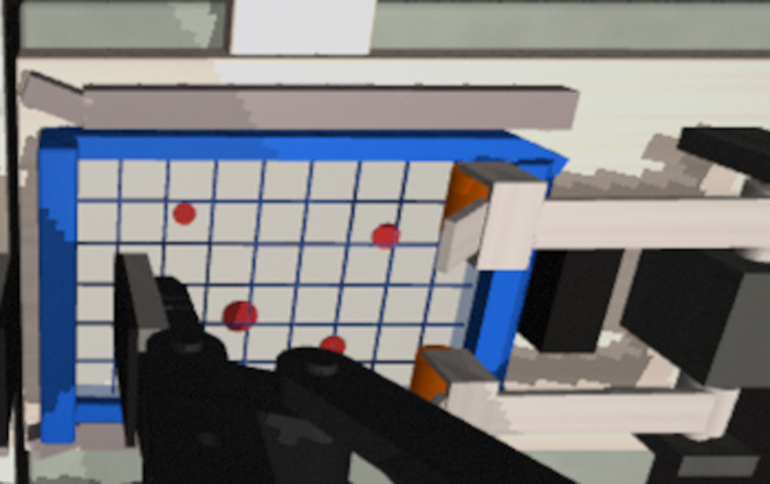

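The stop is firm at the home position, with both orange rollers on the glass and the front edge against the black stop. I'll retreat, re-grip the red grip and push the carriage in.

```bash
python3 - <<'E' 2>/dev/null
from h import *
M=tl(.08,0);R=rpy(M)
bot.move_straight(tcp(0,-50,110,M),R,feed=180)
M=tl(.22);R=rpy(M)
bot.goto(tcp(-95,1.2,110,M),R);st()
bot.move_gripper(45)
bot.move_straight(tcp(-90.3,1.2,46,M),R,feed=120)
bot.move_gripper(5,force=50);st('grip')
c,im=grab('wrist','w11')
bot.move_straight(tcp(-50,1.2,46,M),R,feed=60);st()
bot.move_straight(tcp(-14,1.2,46,M),R,feed=60);st()
for x in (-12,-10,-9,-8,-7,-6,-5,-4):
    bot.move_straight(tcp(x,1.2,46,M),R,feed=40);o=st(x)
    if abs(o['wrist_force']@ex)>12: break
grab('wrist','w12');grab('side','s12')
E
```

```text
t31.63 grasp v [-96.7   1.  109. ] F v [-0.3 -1.   1. ] w19.7
grip t33.07 grasp v [-89.7   1.2  46.8] F v [-1.2  0.1  6.3] w12.7
 t33.94 grasp v [-48.7   1.2  46.8] F v [ 2.6 -0.3  2.2] w12.4
 t34.69 grasp v [-12.8   1.2  46.8] F v [ 2.2 -0.7  5.3] w12.5
-12 t34.94 grasp v [-11.3   1.2  46.8] F v [-0.4 -1.3  8.3] w12.5
-10 t35.19 grasp v [-9.9  1.2 46.8] F v [-2.6 -1.  10.4] w12.0
-9 t35.44 grasp v [-9.9  1.2 46.8] F v [-7.1 -0.8 14.6] w12.5
-8 t35.69 grasp v [-9.9  1.2 46.7] F v [-10.3  -0.7  19.5] w12.9
-7 t35.94 grasp v [-9.9  1.1 46.7] F v [-12.9  -1.6  25. ] w12.0
```

View pics/w12.png

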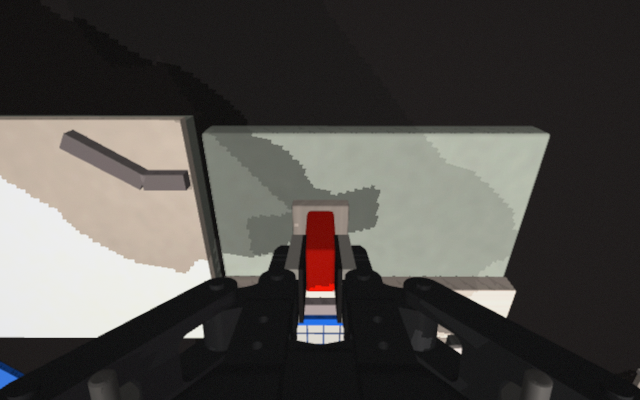

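View pics/s12.png

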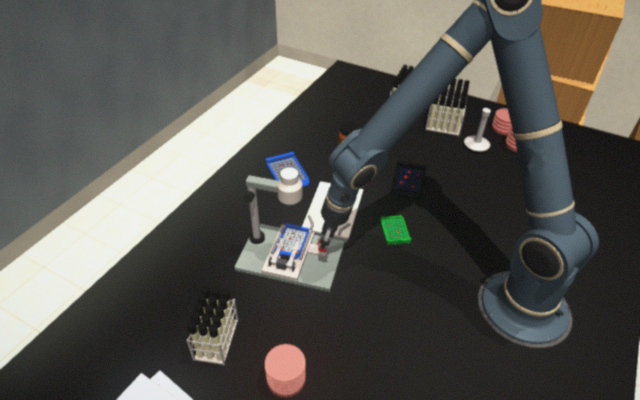

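The inner stop is felt at x=-9.9, which is exactly 80 mm of travel. I'll relax, release, back off straight up and check.

```bash
python3 - <<'E' 2>/dev/null
from h import *
M=tl(.22);R=rpy(M)
bot.move_straight(tcp(-9.5,1.2,46.3,M),R,feed=40);st('relax')
bot.move_gripper(45);st('open')
bot.move_straight(tcp(-14,1.2,95,M),R,feed=120)
bot.move_straight(tcp(-90,1.2,200,M),R,feed=200);st()
c,im=grab('wrist','w13');cs,s=grab('side','s13')
z=cv2.resize(s[200:290,225:365],None,fx=5.5,fy=5.5,interpolation=cv2.INTER_CUBIC);cv2.imwrite('pics/s13z.png',z[:,:,::-1])
H=hsv(im);red=((H[...,0]<6)|(H[...,0]>174))&(H[...,1]>180)&(H[...,2]>90)
for b in blobs(red,150): print(b[:3],v(cast(c,b[1],61)))
E
```

```text
relax t36.29 grasp v [-10.    1.2  46.8] F v [-2.1 -0.6  8.5] w12.5
open t36.71 grasp v [-9.9  1.2 45.9] F v [-0.5 -0.1 -0. ] w45.0
 t38.07 grasp v [-90.2   0.6 199.4] F v [ 0.9 -0.3 -0.3] w45.0
(np.int32(455), array([320.7, 223.8]), array([314, 206,  14,  36], dtype=int32)) [[-19.5   1.   61. ]]
```

View pics/s13z.png

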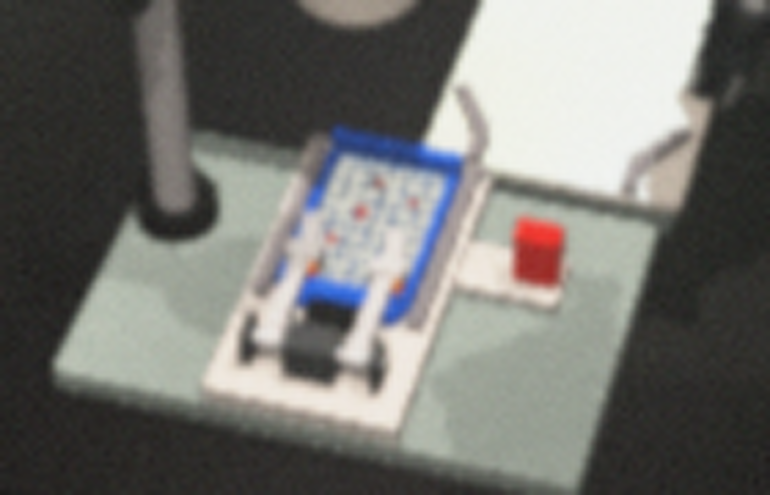

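View pics/w13.png

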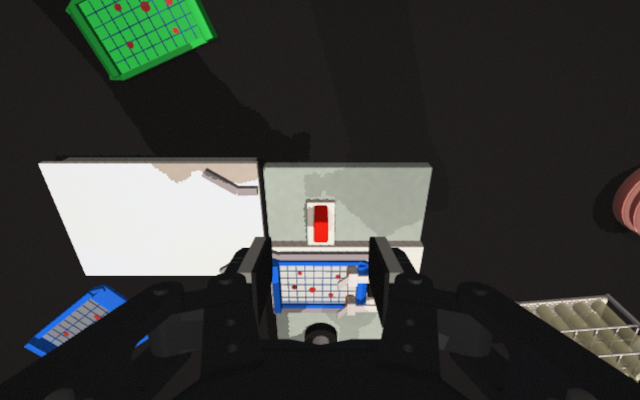

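```bash
python3 - <<'E' 2>/dev/null
from h import *
c,im=grab('wrist')
H=hsv(im);V=H[...,2]
top=((H[...,0]<6)|(H[...,0]>174))&(H[...,1]>180)&(V>190)
for b in blobs(top,80): print('grip top',b[:3],v(cast(c,b[1],61)))
m=plate(c,im,(265,245,380,330));ys,xs=np.nonzero(m);print('bar back col',np.percentile(xs[(ys>275)&(ys<300)],1),v(cast(c,[np.percentile(xs[(ys>275)&(ys<300)],1),288],46)))
z=cv2.resize(im[195:330,225:440],None,fx=3.6,fy=3.6,interpolation=cv2.INTER_CUBIC);cv2.imwrite('pics/w14z.png',z[:,:,::-1])
E
```

```text
grip top (np.int32(264), array([319.8, 231.3]), array([313, 222,  14,  20], dtype=int32)) [[-11.2   0.9  61. ]]
bar back col 271.34 [[ 75.3 -54.1  46. ]]
```

View pics/w14z.png

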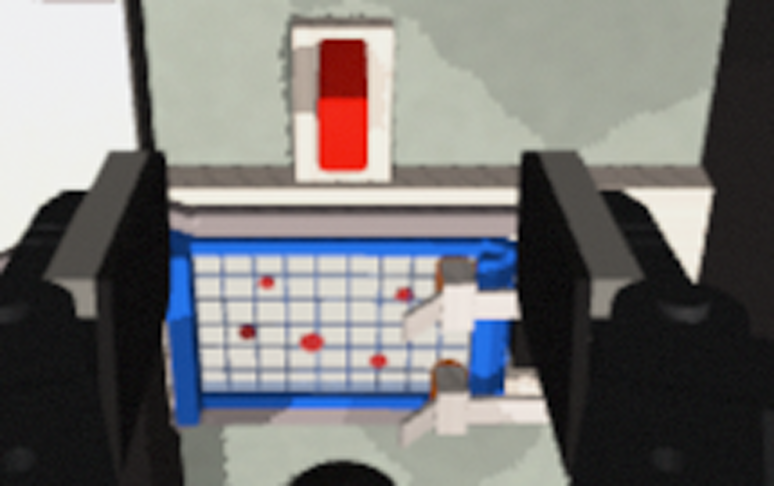

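The carriage grip is at x≈-11 (fully in is -10). The bar's back is at y=-54.1 against the grip's 0.9, so it is 55.0 mm behind home. Both rollers are on the glass and the robot is clear, so I'm handing in.

```bash
python3 - <<'E' 2>/dev/null
from h import *
print(workorder.job_done());st()
E
```

```text
the job is handed in; nothing more can be done
None
the job is handed in; nothing more can be done
```

The plate is loaded and the carriage is fully in under the lens. I handed the job in at about 38 s of the 64 s, and it reported no verdict.

**What I did**
- I drew the carriage out by its red grip until it met the outer stop.
- I gripped the plate's back bar without lifting it, straightened it and slid it through the throat and under the clips. The push peaked at 10.5 N, then the plate snapped forward and came firmly against the end stop.
- I re-gripped the red grip and pushed the carriage in until it met the inner stop. The measured travel was 80 mm, from x = -90 to -9.9 mm. Then I let go and backed off.

**What went wrong on the way**
- My first grip on the plate closed above the bar and missed it, without moving the plate.
- The real fingertips turned out to be about 20 mm short of the reported TCP. I measured this with a light touch of about 7 N on the glass, then gripped lower and it held.

**Last checks**
- **Plate position:** the bar's back face is 55.0 mm behind the home point along the channel, as it should be.
- **Carriage:** the red grip measured x = -11.2 mm in the picture, 1.3 mm from the value felt at the stop and within camera accuracy.
- **Clips:** both rollers are on the glass behind the rim. I judged this from the pictures and the snap; the clip angles could not be read directly.
- **Robot:** it was touching nothing when I handed in.
- **Bystanders:** the arm never came near the dishes, jar or rack, but I did not re-measure their positions.

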